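# Torque-check sample canister caps and flag the loose one

### The job

Check all three sample canisters for a loose cap: turn each wing handle clockwise until it takes up its slack and bites, then load it to a check torque of 0.7 N m, never over 1 N m, which would harm a sound cap. A cap that gives way and just keeps turning at a light touch is loose: turn it no more than a quarter turn and flip the flag on that canister's foot fully over to its other side. Leave the other flags as they are, never turn a cap anticlockwise, and do not disturb the things around.

Things in the scene. Friction and masses are not known exactly. Their poses are not given: they have to be found in the camera images.
- pot_a_top (a point): Top centre of one of three like sample canisters bolted to the bench on 130 x 110 mm steel feet; any place may hold the loose one. White pot, grey ribbed screw cap 90 mm across, flat top 55 mm above the bench, wing handle on it. Point: on the axis at the cap's top, fixed (does not turn with the cap); x points to this canister's flag, z up.
- wing_a_grip (a point): Grip point of its wing handle: upright metal blade 46 mm long (x), 10 thick (y), 36 high above the cap; the point is on the axis, 25 mm above the cap's top, 80 above the bench. The wing first swings idly (under 0.05 N m): clockwise seen from above it meets a stop after an unknown 6 to 29 degrees, differing between canisters, and then drives the cap.
- cap_a_rim (a point): Lug on its cap's rim, level with the cap's top, 46 mm from the axis, at first on pot_top's x axis; turns with the cap only. A loose cap turns on with the wing at under 0.15 N m, through a quarter turn and more. A sound cap stands still to 0.4 N m, then creeps in proportion (6 degrees at 0.7 N m, 12 at 1.0) and stays there or springs back a little.
- flag_a_tab (a point): Tab (28 x 6 x 24 mm, white) of its flag: rod 8 mm thick, 52 mm from hinge to tab centre (this point), 64 to its end; z along the rod. Hinge 95 mm from the axis along pot_top's x, 16 mm above the bench. It starts leaning 20 to 29 degrees to pot_top's -y; pushed towards +y it flips over to a stop, 29 degrees to +y. Friction (0.035 N m) holds it.
- flag_a (a joint): Angle of that flag: 0 = leaning fully to pot_top's -y (not flagged), 1.0 rad = flipped fully over to +y (flagged).
- pot_b_top (a point): Top centre of one of three like sample canisters bolted to the bench on 130 x 110 mm steel feet; any place may hold the loose one. White pot, grey ribbed screw cap 90 mm across, flat top 55 mm above the bench, wing handle on it. Point: on the axis at the cap's top, fixed (does not turn with the cap); x points to this canister's flag, z up.
- wing_b_grip (a point): Grip point of its wing handle: upright metal blade 46 mm long (x), 10 thick (y), 36 high above the cap; the point is on the axis, 25 mm above the cap's top, 80 above the bench. The wing first swings idly (under 0.05 N m): clockwise seen from above it meets a stop after an unknown 6 to 29 degrees, differing between canisters, and then drives the cap.
- cap_b_rim (a point): Lug on its cap's rim, level with the cap's top, 46 mm from the axis, at first on pot_top's x axis; turns with the cap only. A loose cap turns on with the wing at under 0.15 N m, through a quarter turn and more. A sound cap stands still to 0.4 N m, then creeps in proportion (6 degrees at 0.7 N m, 12 at 1.0) and stays there or springs back a little.
- flag_b_tab (a point): Tab (28 x 6 x 24 mm, white) of its flag: rod 8 mm thick, 52 mm from hinge to tab centre (this point), 64 to its end; z along the rod. Hinge 95 mm from the axis along pot_top's x, 16 mm above the bench. It starts leaning 20 to 29 degrees to pot_top's -y; pushed towards +y it flips over to a stop, 29 degrees to +y. Friction (0.035 N m) holds it.
- flag_b (a joint): Angle of that flag: 0 = leaning fully to pot_top's -y (not flagged), 1.0 rad = flipped fully over to +y (flagged).
- pot_c_top (a point): Top centre of one of three like sample canisters bolted to the bench on 130 x 110 mm steel feet; any place may hold the loose one. White pot, grey ribbed screw cap 90 mm across, flat top 55 mm above the bench, wing handle on it. Point: on the axis at the cap's top, fixed (does not turn with the cap); x points to this canister's flag, z up.
- wing_c_grip (a point): Grip point of its wing handle: upright metal blade 46 mm long (x), 10 thick (y), 36 high above the cap; the point is on the axis, 25 mm above the cap's top, 80 above the bench. The wing first swings idly (under 0.05 N m): clockwise seen from above it meets a stop after an unknown 6 to 29 degrees, differing between canisters, and then drives the cap.
- cap_c_rim (a point): Lug on its cap's rim, level with the cap's top, 46 mm from the axis, at first on pot_top's x axis; turns with the cap only. A loose cap turns on with the wing at under 0.15 N m, through a quarter turn and more. A sound cap stands still to 0.4 N m, then creeps in proportion (6 degrees at 0.7 N m, 12 at 1.0) and stays there or springs back a little.
- flag_c_tab (a point): Tab (28 x 6 x 24 mm, white) of its flag: rod 8 mm thick, 52 mm from hinge to tab centre (this point), 64 to its end; z along the rod. Hinge 95 mm from the axis along pot_top's x, 16 mm above the bench. It starts leaning 20 to 29 degrees to pot_top's -y; pushed towards +y it flips over to a stop, 29 degrees to +y. Friction (0.035 N m) holds it.
- flag_c (a joint): Angle of that flag: 0 = leaning fully to pot_top's -y (not flagged), 1.0 rad = flipped fully over to +y (flagged).
- jar_mid (a point): Bystander: small glass jar, 56 mm across, 75 mm tall; point half-way up.
- beaker_mid (a point): Bystander: clear beaker, 66 mm across, 80 mm tall; point half-way up.
- scoop_mid (a point): Bystander: steel scoop lying on the bench; point at its middle.

How it is judged (in metres and radians):
On the way, in this order (a step that is already met when the one before it is completed fails the run):
1. the loose cap has been turned clockwise past its slack, by at least 2 degrees (y of cap_c_rim in the frame of pot_c_top below -0.0014 m), for 0.1 s.
2. the loose canister's flag is flipped over (value of joint flag_c above 0.8 rad), for 0.1 s.
At the end, for the whole second after the job is handed in: Every cap has been driven clockwise by at least 2 degrees (lug 1.4 mm; about 0.5 N m on a sound cap), the loose canister's flag is flipped over (over 0.8 of 1.0 rad) and the two others are not (under 0.3 rad) (y of cap_a_rim in the frame of pot_a_top below -0.0014 m and y of cap_b_rim in the frame of pot_b_top below -0.0014 m and y of cap_c_rim in the frame of pot_c_top below -0.0014 m and value of joint flag_c above 0.8 rad and value of joint each of flag_a, flag_b below 0.3 rad); the robot touches nothing.
It fails at once if a sound cap is forced: driven over 12 degrees clockwise, that is over 1 N m (y of cap_a_rim in the frame of pot_a_top below -0.0098 m or y of cap_b_rim in the frame of pot_b_top below -0.0098 m).
It fails at once if the loose cap is turned on by more than a quarter turn clockwise (cap itself over 95 degrees) (x of cap_c_rim in the frame of pot_c_top below -0.004 m).
It fails at once if a cap is turned anticlockwise by more than 5 degrees (y of cap_a_rim in the frame of pot_a_top above 0.004 m or y of cap_b_rim in the frame of pot_b_top above 0.004 m or y of cap_c_rim in the frame of pot_c_top above 0.004 m).
It fails at once if a bystander is moved by over 20 mm (distance of any of jar_mid, beaker_mid, scoop_mid from where it was at the start of the episode above 0.02 m).
It also fails if it takes over 72 s, if anything falls off the work surface, if the arm or the gripper's body presses on something with over 40 N, if the wrist force passes 120 N, or if a joint passes its speed limit or range.

### The arm

A 6-joint arm with a two-finger parallel gripper is mounted at the origin on the work surface. World frame = base frame: x ahead of the robot, y to its left, z up, the work surface at z = 0. Lengths are in mm, angles in degrees, forces in N, time in s.
With the tool pointing down it reaches from about 350 to 850 mm from the base axis. Payload 8.1 kg.
Tool frame: the origin (TCP) lies at the very end of the fingers, on their centre line; the grasp point (between the pads) lies 19 mm behind it (r.grip_depth is the distance from the TCP to the grasp point, in mm); z points along the fingers, y is the direction in which the jaws open and shut (so a half turn about z gives the same grasp; the last joint's range is limited). The gripper opens to 85 mm and grips with 20 to 120 N. Pads are 22 mm wide; open, the fingers measure 114 mm over their backs; the gripper's body (76 mm by 85 mm) begins 54 mm behind the grasp point. The pads swing forward as they close: fully open they stand 13 mm farther back than shut.
Start: joints at [-71.471, 7.471, 85.268, -0, 87.261, -4.893], TCP at [238.525, -550.555, 231.292] pointing down, gripper open.
Joint ranges: [-169.43, 169.43], [-51.17, 129.36], [1.28, 143.12], [-76.62, 256.62], [0, 156.53], [-152.29, 152.29]. Speed limits (degrees/s): [136.94, 136.94, 159.86, 180, 180, 180].

### API

Orientations are given as [roll, pitch, yaw] about the fixed x, y, z axes, in that order (R = Rz(yaw) Ry(pitch) Rx(roll)).
In Python, from bench import status, viewer, hand_in, r gives the robot as it stands.
- The arm moves only by the shell command python3 -m crank 'ROWS' [OPENING] [FORCE]. ROWS is a JSON object of lists of equal length, an entry for each row: "slide": the shift along the tool's x, y, z in m, a list of three; "twist": the turn about the tool's z in rad. A call has 1 to 8 rows; each row shifts and turns the commanded pose from where the row before left it, along the tool's axes as they then stand; what a row does not reach is not made up. A row lasts 1/10 s, in which the tool goes at most 50 mm and 8.59 degrees, less where a joint would pass 70% of its speed; a pose out of reach is approached as far as the arm can. A call with a gripper value outside its range is refused whole. OPENING is the closure, from 0 (fully open) to 1 (shut), set as the call begins (- or left out, the last holds). The fingers move at their own pace and stop on an object; FORCE is the grip in N (left out, the last holds). Time passes only in rows, so rows that do not move let the fingers close. It gives the time, the measured TCP pose, the force and the opening at its end, in the units of the state.
- status.sense(): the state, without advancing time (a new reading comes with each control period).
- viewer.snapshot(name): name is "side" or "top" or "wrist"; returns a dict with "img" (480x640x3 uint8, red, green, blue), "fx", "fy", "cx", "cy" (pixels), "R" (3x3) and "t" (3): a world point X has camera coordinates R X + t; the wrist camera has in their place "hand_eye" (4x4, takes a point from camera to tool coordinates, whose origin is the TCP and whose axes are the flange's). Camera axes: x right, y down, z forward; pixel columns grow to the right and rows downward; lengths in mm; the calibration is good to about 2 mm. The wrist camera is an equidistant fisheye: a pixel r from the principal point sees the ray r / f radians off the axis. A picture is of the moment at which its call begins: read the wrist's pose just before it. There is no depth.
- hand_in(): hands the job in, once; it reports no verdict.
The state is a dict: "time": time; "joint_pos": joint angles; "qd": joint speeds; "joint_efforts": joint torques, N m; "tool_pos": TCP position; "tcp_rot": TCP orientation; "ft_force": force on the tool from outside, world axes, zero at the start; "wrist_torque": the same for the moment, N m; "finger_gap": finger opening in mm.
Only numpy, scipy, OpenCV 4.12 (cv2) and the standard library are available. Lean on these libraries where they do the work, as an engineer would, in place of code of your own. Each camera call takes 0.05 s, during which the arm holds its last target.

## Working session

There is one attempt and no reset: what is moved stays moved. The work goes in short steps, Python scripts to look and compute and a shell command to move; the robot and the scene stay as the last step left them, time stands still between calls to the robot, and variables do not carry over. Pictures are saved under pics/ and viewed, and the job is handed in when it is done.

```bash
ls -la; mkdir -p pics; python3 - <<'E'
from bench import status, viewer, r
import cv2
print(status.sense())
print([x for x in dir(r) if x[0]!='_'], r.grip_depth)
for n in ("top","side","wrist"):
    s=viewer.snapshot(n); cv2.imwrite(f"pics/{n}0.png",s["img"][:,:,::-1])
    print(n,{k:v for k,v in s.items() if k!="img"})
E
```

```text
total 12
drwxr-xr-x  3 agent agent 4096 Dec  6 22:24 .
drwxr-xr-x 23 root  root  4096 Dec  6 22:24 ..
drwxr-xr-x  2 agent agent 4096 Dec  6 22:24 pics
{'time': 0.0, 'joint_pos': array([-7.14725016e+01,  7.51614815e+00,  8.53292835e+01,  4.33740612e-04,
        8.72619909e+01, -4.89337623e+00]), 'qd': array([ 0.0433578 ,  0.09320016, -0.02650891, -0.0187184 , -0.02453269,
        0.00765692]), 'joint_efforts': array([ 2.61034118e-03, -5.69391167e+01, -5.00542045e+01, -1.99377469e-04,
        1.50506885e-02,  1.18081621e-05]), 'tool_pos': array([ 238.3329601 , -550.03096203,  230.23355578]), 'tcp_rot': array([-1.79893006e+02, -9.59495068e-03,  2.34208446e+01]), 'ft_force': array([-0.54024601,  0.11629308, -0.03788906]), 'wrist_torque': array([ 0.00751447, -0.01085021, -0.01625123]), 'finger_gap': 85.39576785532067}
['PlanningError', 'grip_depth'] 18.700000000000003
top {'fx': 456.271977101436, 'fy': 456.271977101436, 'cx': 321.7627553438708, 'cy': 240.91319665529898, 'R': array([[-0.05462473, -0.99850349,  0.00262871],
       [-0.97794819,  0.05296837, -0.20201901],
       [ 0.20157745
[... 169 characters left out ...]
, 'cy': 242.3350274991177, 'R': array([[-0.99982441, -0.00731383, -0.01725299],
       [ 0.00577811,  0.75550484, -0.65511759],
       [ 0.01782613, -0.65510224, -0.75532991]]), 't': array([ 605.81189053,  146.58581361, 1100.18214351])}
wrist {'fx': 371.64829954431775, 'fy': 371.64829954431775, 'cx': 314.0753525428435, 'cy': 241.58883861954084, 'hand_eye': array([[ 5.81618365e-04, -9.65937352e-01, -2.58775373e-01,
         6.59251334e+01],
       [ 9.99999830e-01,  5.72293175e-04,  1.11366518e-04,
         6.80363398e-01],
       [ 4.05223004e-05, -2.58775393e-01,  9.65937521e-01,
        -1.42197073e+02],
       [ 0.00000000e+00,  0.00000000e+00,  0.00000000e+00,
         1.00000000e+00]])}
```

View pics/top0.png

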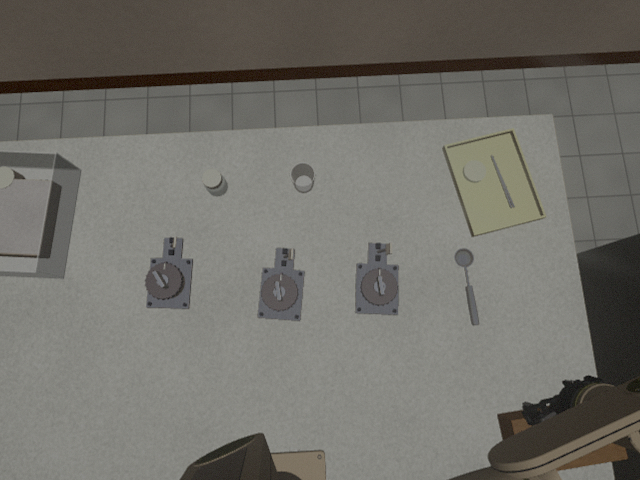

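View pics/side0.png

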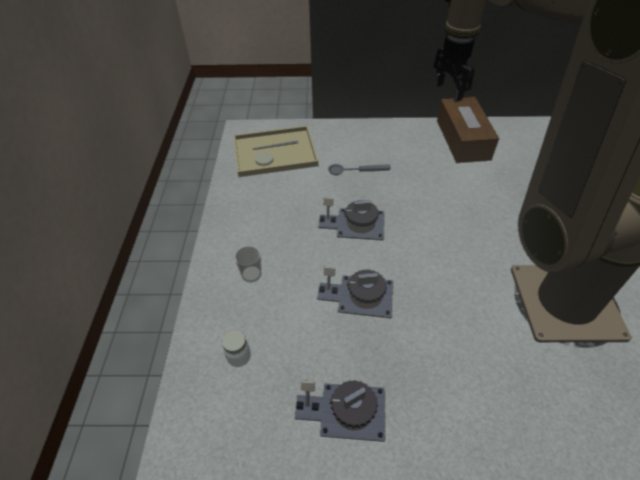

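View pics/wrist0.png

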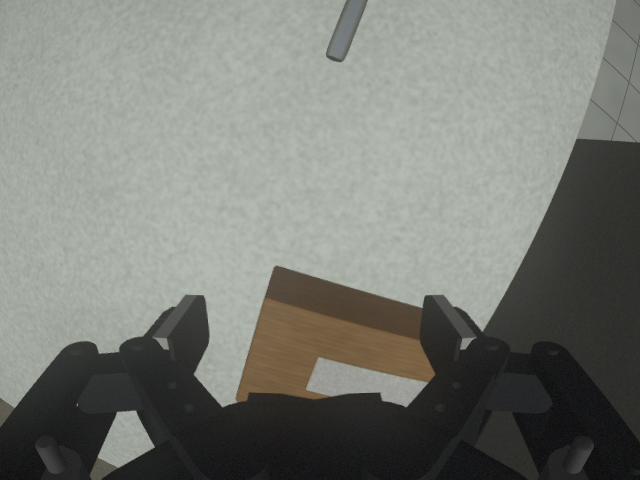

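The top view shows three canisters near pixels (165,282), (280,292) and (380,286), with flags pointing up in the image (world +x). The jar is near (213,182), the beaker near (303,178) and the scoop near (468,288). Next I'll zoom in and measure.

```bash
cat > h.py <<'E'
import numpy as np, cv2
from scipy.spatial.transform import Rotation as Ro
def ray(s,u,v,tcp=None,rot=None):
    if "R" in s:
        d=np.array([(u-s["cx"])/s["fx"],(v-s["cy"])/s["fy"],1.]); R=s["R"]
        return -R.T@s["t"], R.T@d
    x,y=(u-s["cx"])/s["fx"],(v-s["cy"])/s["fy"]; t=np.hypot(x,y)
    d=np.array([x/t*np.sin(t),y/t*np.sin(t),np.cos(t)]) if t>0 else np.array([0,0,1.])
    H=s["hand_eye"]; W=Ro.from_euler("xyz",rot,degrees=True).as_matrix()
    return W@H[:3,3]+tcp, W@H[:3,:3]@d
def onz(s,u,v,z,tcp=None,rot=None):
    o,d=ray(s,u,v,tcp,rot); return o+d*(z-o[2])/d[2]
def proj(s,X,tcp=None,rot=None):
    X=np.array(X,float)
    if "R" in s:
        c=s["R"]@X+s["t"]; return s["fx"]*c[0]/c[2]+s["cx"], s["fy"]*c[1]/c[2]+s["cy"]
    H=s["hand_eye"]; W=Ro.from_euler("xyz",rot,degrees=True).as_matrix()
    c=H[:3,:3].T@(W.T@(X-tcp)-H[:3,3]); t=np.arctan2(np.hypot(c[0],c[1]),c[2]); n=np.hypot(c[0],c[1])
    return s["fx"]*t*c[0]/n+s["cx"], s["fy"]*t*c[1]/n+s["cy"]
E
python3 - <<'E'
from bench import viewer
from h import *
s=viewer.snapshot("top")
im=s["img"][:,:,::-1]
cv2.imwrite("pics/top1.png",cv2.resize(im[225:330,130:410],None,fx=2.8,fy=2.8,interpolation=cv2.INTER_CUBIC))
for u,v in [(165,282),(280,292),(380,286)]: print(onz(s,u,v,55))
for u,v in [(213,182),(303,178),(468,288)]: print(onz(s,u,v,40))
s=viewer.snapshot("side"); im=s["img"][:,:,::-1]
cv2.imwrite("pics/side1.png",cv2.resize(im[190:450,280:400],None,fx=2.3,fy=2.3,interpolation=cv2.INTER_CUBIC))
for u,v in [(354,402),(367,284),(362,212)]: print(onz(s,u,v,55))
E
```

```text
[527.61433015 262.36509635  55.        ]
[487.40348132 -21.21118824  55.        ]
[ 488.76087321 -268.98148194   55.        ]
[786.80350242 145.38821162  40.        ]
[785.14081454 -91.28580943  40.        ]
[ 473.22439645 -491.11791095   40.        ]
[533.45126005 269.91747758  55.        ]
[489.63396379 -17.32980914  55.        ]
[ 488.15090663 -261.01462474   55.        ]
```

View pics/top1.png

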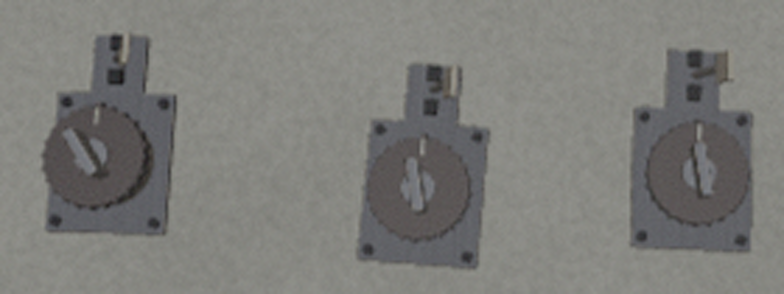

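View pics/side1.png

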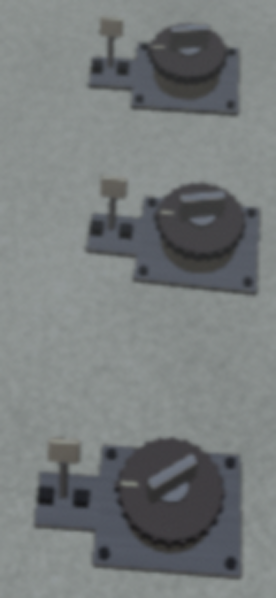

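The top and side views agree to within about 8 mm on the three axes: (530,266), (488,-19) and (488,-265). I'll move the wrist camera over the right-hand one.

```bash
python3 -m crank '{"slide":[[0.043,-0.0203,0.0025],[0.043,-0.0203,0.0025],[0.043,-0.0203,0.0025],[0.043,-0.0203,0.0025],[0.043,-0.0203,0.0025],[0.043,-0.0203,0.0025],[0.043,-0.0203,0.0025],[0.043,-0.0203,0.0025]],"twist":[0,0,0,0,0,0,0,0]}' 0
python3 -m crank '{"slide":[[0,0,0],[0,0,0],[0,0,0],[0,0,0]],"twist":[0.14,0.14,0.03,0]}' 
cat > look.py <<'E'
import sys
from bench import status, viewer
from h import *
s0=status.sense(); s=viewer.snapshot("wrist")
print(s0["time"],s0["tool_pos"].round(1),s0["tcp_rot"].round(2),s0["joint_pos"].round(1),"F",s0["ft_force"].round(2),"M",s0["wrist_torque"].round(3),s0["finger_gap"].round(1))
cv2.imwrite(f"pics/{sys.argv[1]}.png",s["img"][:,:,::-1])
import pickle; pickle.dump((s,s0["tool_pos"],s0["tcp_rot"]),open(f"pics/{sys.argv[1]}.pkl","wb"))
E
python3 look.py w1
```

```text
time: 1.05
tool_pos: [490.6, -263.1, 211.3]
tcp_rot: [180.0, -0.0, 23.4]
ft_force: [0.9, -0.3, -0.1]
finger_gap: 85.3
time: 1.45
tool_pos: [489.7, -264.5, 211.2]
tcp_rot: [-180.0, 0.0, 5.7]
ft_force: [0.1, -0.1, -0.5]
finger_gap: 85.2Traceback (most recent call last):
  File "look.py", line 5, in <module>
    print(s0["time"],s0["tool_pos"].round(1),s0["tcp_rot"].round(2),s0["joint_pos"].round(1),"F",s0["ft_force"].round(2),"M",s0["wrist_torque"].round(3),s0["finger_gap"].round(1))
                                                                                                                                                         ^^^^^^^^^^^^^^^^^^^^^^
AttributeError: 'float' object has no attribute 'round'
```

```bash
sed -i 's/s0\["finger_gap"\].round(1)/round(s0["finger_gap"],1)/' look.py; python3 look.py w1
```

```text
1.5 [ 489.6 -264.7  211.2] [-1.7999e+02  1.0000e-02  5.7300e+00] [-33.7   1.3  93.8  -0.   84.9  50.6] F [0.07 0.2  0.35] M [-0.021  0.034  0.03 ] 85.2
```

View pics/w1.png

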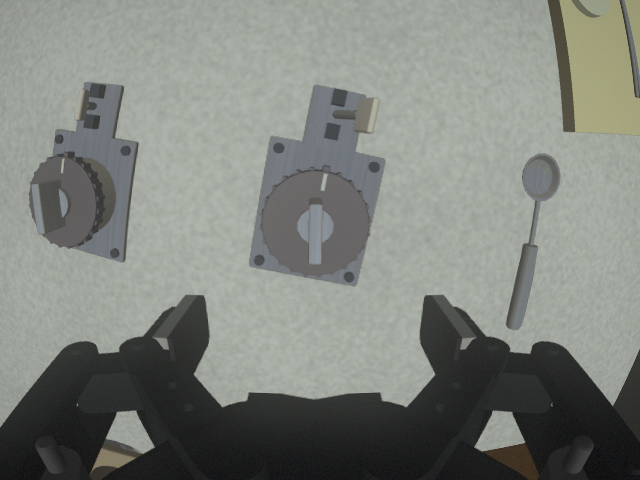

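The right-hand canister is centred near (316,222). Its blade runs almost along the image column, from (315,198) to (315,265), and the lug is near (324,178). I'll measure these with masks.

```bash
cat > meas.py <<'E'
import sys,pickle
from h import *
n=sys.argv[1]; u0,v0=int(sys.argv[2]),int(sys.argv[3])
s,t,a=pickle.load(open(f"pics/{n}.pkl","rb")); im=s["img"]
g=im.astype(int); 
R=65
sub=g[v0-R:v0+R,u0-R:u0+R]
blue=(sub[...,2]-sub[...,0]); br=sub.mean(2)
# cap: brownish (blue<=red) dark
cap=((blue<2)&(br<125)).astype(np.uint8)
cs,_=cv2.findContours(cv2.morphologyEx(cap,cv2.MORPH_OPEN,np.ones((3,3))),cv2.RETR_EXTERNAL,cv2.CHAIN_APPROX_NONE)
c=max(cs,key=cv2.contourArea)
P=np.array([onz(s,p[0][0]+u0-R,p[0][1]+v0-R,55,t,a)[:2] for p in cv2.convexHull(c)])
(cx,cy),r=cv2.minEnclosingCircle(P.astype(np.float32)); print("cap",cx,cy,r)
# blade top: brightest bluish-grey inside
for th in (110,120,130,140,150):
    b=((br>th)&(blue>=0)).astype(np.uint8)
    yy,xx=np.mgrid[-R:R,-R:R]; b[(xx**2+yy**2)>42**2]=0
    cs,_=cv2.findContours(b,cv2.RETR_EXTERNAL,cv2.CHAIN_APPROX_NONE)
    if not cs: continue
    c=max(cs,key=cv2.contourArea)
    Q=np.array([onz(s,p[0][0]+u0-R,p[0][1]+v0-R,91,t,a)[:2] for p in c],np.float32)
    (bx,by),(w,h),an=cv2.minAreaRect(Q)
    if w<h: an-=90; w,h=h,w
    an=(an+90)%180-90
    print(th,cv2.contourArea(c),"blade",round(bx,1),round(by,1),"size",round(w,1),round(h,1),"yaw",round(an,1))
cv2.imwrite(f"pics/{n}_z.png",cv2.resize(im[v0-R-20:v0+R,u0-R:u0+R,::-1],None,fx=4,fy=4,interpolation=cv2.INTER_CUBIC))
E
python3 meas.py w1 316 225
```

```text
cap 491.8642272949219 -265.34466552734375 47.539573669433594
110 843.5 blade 491.2 -270.4 size 45.1 16.7 yaw 5.6
120 822.0 blade 490.9 -270.4 size 44.3 16.6 yaw 5.6
130 792.0 blade 491.2 -270.0 size 43.6 16.0 yaw 5.6
140 489.0 blade 490.5 -266.0 size 42.8 7.5 yaw 5.0
150 4.0 blade 472.0 -269.1 size 3.9 1.5 yaw 5.9
```

```bash
sleep 1
```

```text
(no output)
```

View pics/w1_z.png

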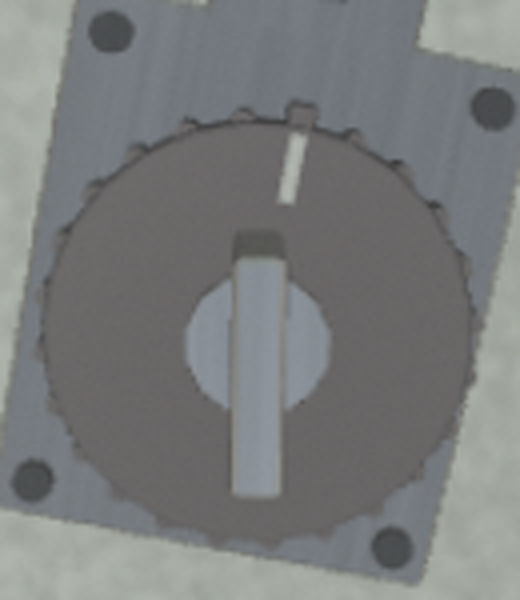

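Cap centre (491.9,-265.3) and blade centre (490.5,-266.0) agree. The blade yaw is 5.4° and the tool is at 5.7°, so they're aligned. I'll descend and grip.

```bash
python3 -m crank '{"slide":[[0.0013,0.0011,0.037],[0,0,0.037],[0,0,0.037],[0,0,0.036],[0,0,0],[0,0,0]],"twist":[0,0,0,0,0,0]}' 0
cat > st.py <<'E'
from bench import status
s0=status.sense()
print(round(s0["time"],2),s0["tool_pos"].round(1),s0["tcp_rot"].round(2),s0["joint_pos"].round(1),"F",s0["ft_force"].round(2),"M",s0["wrist_torque"].round(3),round(s0["finger_gap"],1))
E
python3 st.py
python3 -m crank '{"slide":[[0,0,0],[0,0,0],[0,0,0],[0,0,0],[0,0,0],[0,0,0],[0,0,0],[0,0,0]],"twist":[0,0,0,0,0,0,0,0]}' 1 60
python3 st.py
```

```text
time: 2.15
tool_pos: [490.6, -265.6, 64.4]
tcp_rot: [-179.9, 0.1, 5.7]
ft_force: [0.7, 0.1, 1.6]
finger_gap: 85.2
2.15 [ 490.6 -265.6   64.4] [-1.7994e+02  7.0000e-02  5.6800e+00] [-33.7   9.4 101.3   0.   69.4  50.6] F [0.71 0.09 1.58] M [-0.034 -0.02   0.041] 85.2
time: 2.95
tool_pos: [491.2, -265.4, 65.0]
tcp_rot: [-180.0, -0.0, 5.7]
ft_force: [-1.7, 2.8, 5.7]
finger_gap: 9.1
2.95 [ 491.2 -265.4   65. ] [-1.7997e+02 -2.0000e-02  5.6700e+00] [-33.7   9.3 101.3   0.   69.4  50.7] F [-1.66  2.79  5.67] M [ 0.568  0.287 -0.064] 9.1
```

```bash
python3 -m crank '{"slide":[[0,0,0],[0,0,0],[0,0,0]],"twist":[0.035,0.035,0]}' >/dev/null; python3 st.py
python3 -m crank '{"slide":[[0,0,0],[0,0,0]],"twist":[0.035,0]}' >/dev/null; python3 st.py
python3 -m crank '{"slide":[[0,0,0],[0,0,0]],"twist":[0.035,0]}' >/dev/null; python3 st.py
```

```text
3.25 [ 491.2 -265.4   64.9] [-1.7998e+02 -1.0000e-02  1.5900e+00] [-33.7   9.3 101.3   0.   69.4  54.7] F [-2.14  2.66  6.35] M [ 0.452  0.307 -0.054] 9.1
3.45 [ 491.2 -265.5   64.9] [-1.7998e+02 -1.0000e-02 -4.1000e-01] [-33.7   9.3 101.3   0.   69.4  56.7] F [-2.61  2.84  5.47] M [ 0.48   0.339 -0.016] 8.7
3.65 [ 491.2 -265.6   64.9] [-1.7999e+02 -1.0000e-02 -2.4200e+00] [-33.7   9.3 101.3   0.   69.4  58.7] F [-1.93  2.73  5.23] M [ 0.395  0.314 -0.067] 9.0
```

```bash
for i in 1; do python3 -m crank '{"slide":[[0,0,0],[0,0,0]],"twist":[0.035,0]}' >/dev/null; python3 st.py
python3 -m crank '{"slide":[[0,0,0],[0,0,0]],"twist":[0.035,0]}' >/dev/null; python3 st.py
python3 -m crank '{"slide":[[0,0,0],[0,0,0]],"twist":[0.035,0]}' >/dev/null; python3 st.py;
python3 -m crank '{"slide":[[0,0,0],[0,0,0]],"twist":[0.035,0]}' >/dev/null; python3 st.py; done
```

```text
3.85 [ 491.2 -265.6   64.9] [-1.7999e+02 -1.0000e-02 -4.4200e+00] [-33.7   9.3 101.3   0.   69.4  60.7] F [-2.89  1.9   4.82] M [0.352 0.318 0.02 ] 8.9
4.05 [ 491.2 -265.7   65. ] [-1.80e+02 -1.00e-02 -6.43e+00] [-33.7   9.3 101.3   0.   69.4  62.8] F [-1.69  2.43  5.22] M [0.323 0.299 0.002] 9.2
4.25 [ 491.2 -265.7   65. ] [ 1.80e+02 -1.00e-02 -8.43e+00] [-33.7   9.3 101.3   0.   69.4  64.8] F [-2.82  1.78  4.89] M [ 0.273  0.326 -0.008] 8.8
4.45 [ 491.2 -265.8   64.9] [ 1.800e+02 -1.000e-02 -1.044e+01] [-33.7   9.3 101.3   0.   69.4  66.8] F [-2.62  1.36  5.02] M [0.2   0.357 0.013] 8.8
```

```bash
for i in 1; do python3 -m crank '{"slide":[[0,0,0],[0,0,0]],"twist":[0.035,0]}' >/dev/null; python3 st.py
python3 -m crank '{"slide":[[0,0,0],[0,0,0]],"twist":[0.035,0]}' >/dev/null; python3 st.py
python3 -m crank '{"slide":[[0,0,0],[0,0,0]],"twist":[0.035,0]}' >/dev/null; python3 st.py;
python3 -m crank '{"slide":[[0,0,0],[0,0,0]],"twist":[0.035,0]}' >/dev/null; python3 st.py; done
```

```text
4.65 [ 491.2 -265.8   64.9] [ 1.7999e+02 -1.0000e-02 -1.2440e+01] [-33.7   9.3 101.3  -0.   69.4  68.8] F [-1.89  2.07  5.31] M [ 0.146  0.403 -0.015] 8.9
4.85 [ 491.1 -265.9   64.9] [ 1.7999e+02 -1.0000e-02 -1.4450e+01] [-33.7   9.3 101.3  -0.   69.4  70.8] F [-2.05  1.53  5.07] M [ 0.148  0.336 -0.022] 9.1
5.05 [ 491.2 -265.9   65. ] [ 1.7999e+02 -2.0000e-02 -1.6450e+01] [-33.7   9.3 101.3  -0.   69.4  72.8] F [-2.41  1.29  5.16] M [0.174 0.375 0.033] 8.9
5.25 [ 491.1 -266.    64.9] [ 1.7998e+02 -1.0000e-02 -1.8450e+01] [-33.7   9.3 101.3  -0.   69.4  74.8] F [-2.18  0.33  5.21] M [ 0.075  0.402 -0.028] 8.6
```

```bash
for i in 1; do python3 -m crank '{"slide":[[0,0,0],[0,0,0]],"twist":[0.035,0]}' >/dev/null; python3 st.py
python3 -m crank '{"slide":[[0,0,0],[0,0,0]],"twist":[0.035,0]}' >/dev/null; python3 st.py
python3 -m crank '{"slide":[[0,0,0],[0,0,0]],"twist":[0.035,0]}' >/dev/null; python3 st.py;
python3 -m crank '{"slide":[[0,0,0],[0,0,0]],"twist":[0.035,0]}' >/dev/null; python3 st.py; done; python3 look.py w2
```

```text
5.45 [ 491.1 -266.    64.9] [ 1.7998e+02 -1.0000e-02 -2.0460e+01] [-33.7   9.3 101.3  -0.   69.4  76.8] F [-2.61  0.17  4.94] M [ 0.053  0.478 -0.024] 8.8
5.65 [ 491.  -266.1   64.9] [ 1.7997e+02 -1.0000e-02 -2.2470e+01] [-33.7   9.3 101.3  -0.   69.4  78.8] F [-3.09  0.19  4.87] M [ 0.008  0.467 -0.054] 9.0
5.85 [ 491.1 -266.1   64.9] [ 1.7997e+02 -2.0000e-02 -2.4470e+01] [-33.7   9.3 101.3  -0.   69.4  80.8] F [-1.46  1.31  4.79] M [-0.037  0.469 -0.032] 9.1
6.05 [ 491.  -266.1   65. ] [ 1.7996e+02 -2.0000e-02 -2.6480e+01] [-33.7   9.3 101.3  -0.   69.4  82.8] F [-3.34  0.04  5.78] M [-0.025  0.428 -0.047] 9.0
6.05 [ 491.  -266.1   65. ] [ 1.7996e+02 -2.0000e-02 -2.6480e+01] [-33.7   9.3 101.3  -0.   69.4  82.8] F [-3.34  0.04  5.78] M [-0.025  0.428 -0.047] 9.0
```

View pics/w2.png

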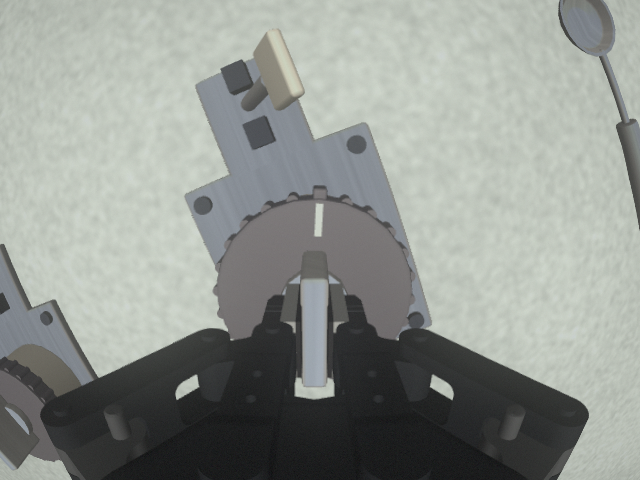

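The lug has turned about 20° off the foot's axis (it is at (319,195), while the foot tilts left towards its flag at (265,85)). The torque stayed under 0.06 N m, so this cap is loose. I'll release it, lift, and work out the pot frame and the flag's pose.

```bash
python3 -m crank '{"slide":[[0,0,0],[0,0,0],[0,0,0],[0,0,0],[0,0,-0.03],[0,0,-0.04],[0,0,-0.04]],"twist":[0,0,0,0,0,0,0]}' 0
python3 look.py w3
python3 - <<'E'
import pickle
from h import *
s,t,a=pickle.load(open("pics/w1.pkl","rb"))
B=np.array([onz(s,u,v,8,t,a)[:2] for u,v in [(279,148),(374,167),(259,260),(349,277)]])
print(B.round(1),"centre",B.mean(0))
d=(B[0]+B[1]-B[2]-B[3])/2; e=(B[0]+B[2]-B[1]-B[3])/2
print("len",np.hypot(*d),np.hypot(*e),"yaw",np.degrees(np.arctan2(d[1],d[0])),np.degrees(np.arctan2(-e[0],e[1])))
L=onz(s,324,180,55,t,a)[:2]-np.array([491.5,-265.5]); print("lug",L,np.hypot(*L),np.degrees(np.arctan2(L[1],L[0])))
print("hinge",onz(s,335,115,16,t,a))
E
```

```text
time: 6.8
tool_pos: [490.4, -265.3, 174.8]
tcp_rot: [-180.0, 0.1, -26.4]
ft_force: [0.8, -1.0, -1.1]
finger_gap: 85.3
6.8 [ 490.4 -265.3  174.8] [-1.7998e+02  1.1000e-01 -2.6420e+01] [-33.7   2.9  96.    0.   81.1  82.7] F [ 0.84 -0.99 -1.06] M [-0.011 -0.02  -0.007] 85.3
[[ 549.  -226.6]
 [ 540.6 -316.1]
 [ 439.2 -215.8]
 [ 430.6 -306. ]] centre [ 489.85285666 -266.12046612]
len 110.38501423482701 90.25238973336171 yaw -5.463380379460109 -5.413418235566329
lug [36.12039562 -3.81412911] 36.321213649512465 -6.02780372003273
hinge [ 583.91896179 -274.40115298   16.        ]
```

```bash
sleep 1
```

```text
(no output)
```

View pics/w3.png

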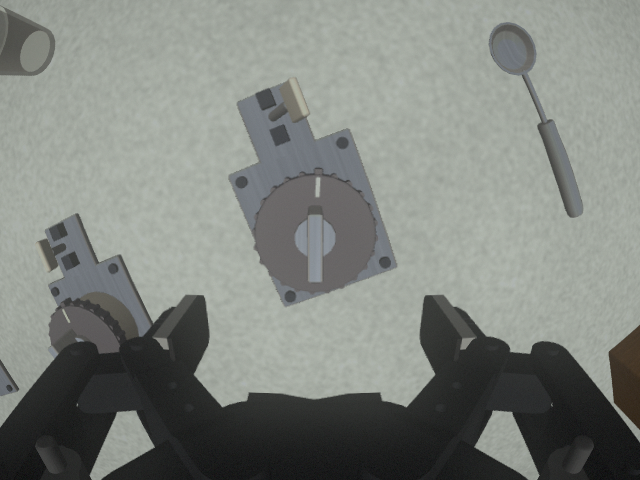

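Bolt-circle centre (489.9,-266.1), lug and blade all agree. The pot's yaw is -5.4°, the hinge measures (584,-274) against (585,-275) expected, and the cap has turned about 22°. Next I'll close the gripper, go to the flag's -y side and sweep it towards +y.

```bash
python3 -m crank '{"slide":[[0,0,0],[0,0,0],[0,0,0],[0.032,0.0203,0],[0.032,0.0203,0],[0.0312,0.0204,0],[0,0,0],[0,0,0]],"twist":[-0.1222,-0.1222,-0.1222,0,0,0,0,0]}' 1 40
python3 st.py
python3 -m crank '{"slide":[[0,0,0.043],[0,0,0.043],[0,0,0.043],[0,0,0]],"twist":[0,0,0,0]}'
python3 look.py w4
```

```text
time: 7.65
tool_pos: [579.9, -335.5, 172.7]
tcp_rot: [-179.9, 0.1, -5.4]
ft_force: [-0.9, 0.5, 0.2]
finger_gap: 0.0
7.65 [ 579.9 -335.5  172.7] [-1.7993e+02  1.1000e-01 -5.4300e+00] [-34.4  20.1  76.8   0.   83.3  61. ] F [-0.89  0.48  0.22] M [ 0.044  0.002 -0.051] 0.0
time: 8.05
tool_pos: [574.7, -331.5, 38.0]
tcp_rot: [-179.6, 0.6, -5.4]
ft_force: [-1.2, 0.5, -1.2]
finger_gap: 0.0
8.05 [ 574.7 -331.5   38. ] [-179.64    0.63   -5.4 ] [-34.4  26.7  83.    0.   71.   61. ] F [-1.22  0.52 -1.25] M [ 0.032  0.008 -0.032] 0.0
```

View pics/w4.png

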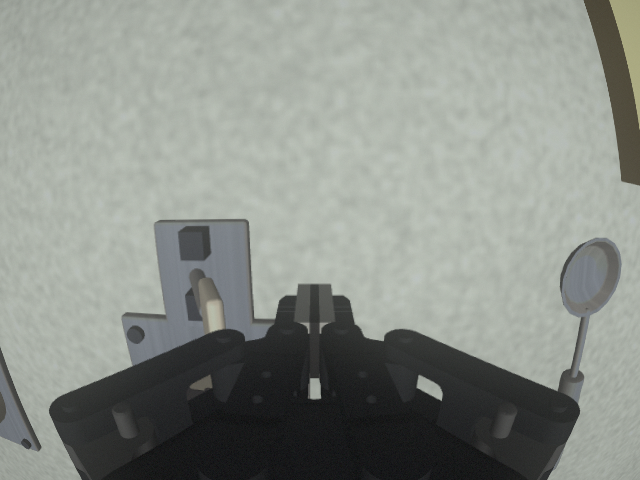

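The closed fingers at (315,300) stand to the right of the flag, whose rod is near (200,290) and tab near (213,320). That is the -y side, with the way clear. I'll sweep towards +y, which is tool -y.

```bash
python3 -m crank '{"slide":[[0,-0.01,0],[0,-0.012,0]],"twist":[0,0]}'; python3 st.py
python3 -m crank '{"slide":[[0,-0.012,0],[0,-0.012,0],[0,0,0]],"twist":[0,0,0]}' >/dev/null; python3 st.py
```

```text
time: 8.3
tool_pos: [584.3, -314.4, 49.6]
tcp_rot: [179.8, -0.3, -5.5]
ft_force: [0.1, -1.1, 1.3]
finger_gap: -0.1
8.3 [ 584.3 -314.4   49.6] [179.84  -0.32  -5.46] [-32.7  25.   84.    0.   70.7  62.7] F [ 0.1  -1.13  1.32] M [-0.253 -0.017  0.002] -0.1
8.6 [ 585.3 -287.7   46.4] [ 1.8e+02 -7.0e-02 -5.3e+00] [-30.7  23.9  85.8   0.   70.2  64.6] F [ 0.18 -0.18 -0.19] M [-0.014  0.029 -0.021] 0.2
```

```bash
python3 -m crank '{"slide":[[0,-0.008,0],[0,-0.007,0],[0,0,0]],"twist":[0,0,0]}' >/dev/null; python3 st.py
python3 -m crank '{"slide":[[0,-0.004,0],[0,-0.004,0],[0,0,0]],"twist":[0,0,0]}' >/dev/null; python3 st.py
python3 -m crank '{"slide":[[0,-0.004,0],[0,0,0]],"twist":[0,0]}' >/dev/null; python3 st.py; python3 look.py w5
```

```text
8.9 [ 585.7 -273.7   45. ] [-1.7996e+02  4.0000e-02 -5.3900e+00] [-29.6  23.3  86.7   0.   70.   65.8] F [-0.19 -0.31 -0.1 ] M [-0.008 -0.053  0.001] 0.3
9.2 [ 586.4 -269.5   45.8] [ 1.7975e+02 -4.0000e-02 -5.4600e+00] [-29.1  22.9  87.1  -0.2  69.8  66.4] F [ -1.55 -10.16  -0.26] M [-1.783  0.415  0.047] -0.1
9.4 [ 586.7 -268.4   46.7] [ 1.7953e+02 -1.1000e-01 -5.5200e+00] [-28.9  22.7  87.3  -0.4  69.7  66.8] F [ -3.09 -20.96   0.95] M [-3.509  0.673 -0.004] 0.3
9.4 [ 586.7 -268.4   46.7] [ 1.7953e+02 -1.1000e-01 -5.5200e+00] [-28.9  22.7  87.3  -0.4  69.7  66.8] F [ -3.09 -20.96   0.95] M [-3.509  0.673 -0.004] 0.3
```

View pics/w5.png

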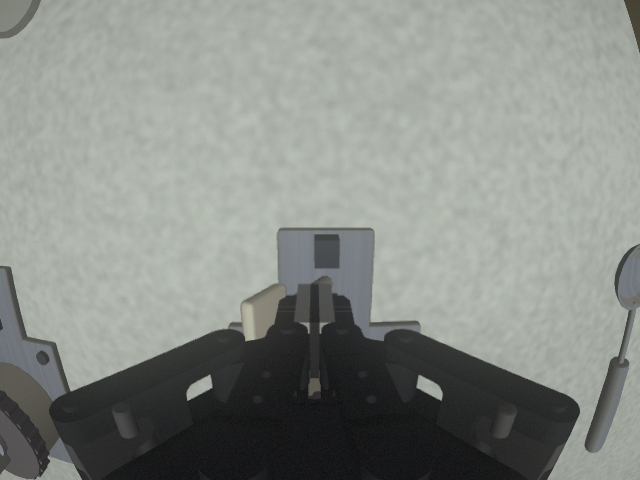

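The tab is now at (262,310), on the left (+y) side of the hinge, and the force rose to 21 N at the stop. I'll back off, lift and check.

```bash
python3 -m crank '{"slide":[[0,0.01,0],[0,0.012,0],[0,0,-0.045],[0,0,-0.045],[0,0,-0.045],[0,0,0]],"twist":[0,0,0,0,0,0]}' 
python3 look.py w6
```

```text
time: 10.05
tool_pos: [588.7, -287.0, 189.4]
tcp_rot: [179.7, -0.7, -5.4]
ft_force: [0.7, -1.1, 1.5]
finger_gap: -0.0
10.05 [ 588.7 -287.   189.4] [179.71  -0.68  -5.42] [-30.5  16.4  79.5   0.   83.4  64.9] F [ 0.69 -1.08  1.55] M [-0.055  0.008 -0.007] -0.0
```

View pics/w6.png

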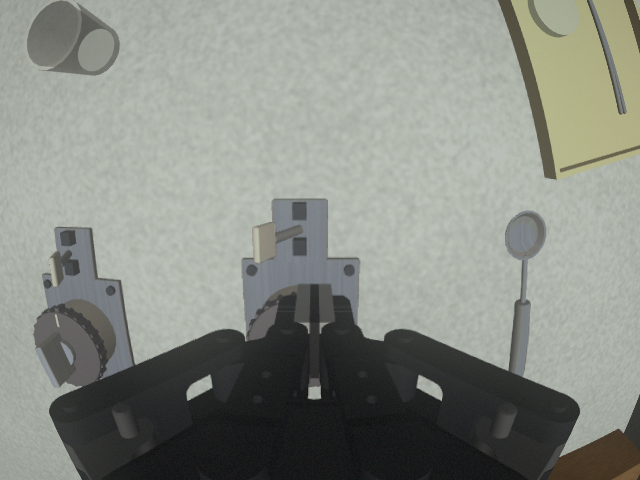

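The flag's tab at (265,243) now leans left (+y) of its hinge at (300,232). I'll move on to the middle canister and check the flag by projection.

```bash
python3 - <<'E'
import pickle
from h import *
s,t,a=pickle.load(open("pics/w6.pkl","rb"))
y=np.radians(-5.4);px=np.array([np.cos(y),np.sin(y),0]);py=np.array([-px[1],px[0],0])
h=np.array([490.5,-266,16])+95*px
for d in (29,20,10,0): 
    q=np.radians(d); print(d,proj(s,h+52*(np.sin(q)*py+np.array([0,0,np.cos(q)])),t,a))
E
python3 -m crank '{"slide":[[-0.0174,-0.037,-0.004],[-0.0174,-0.037,-0.004],[-0.0174,-0.037,-0.004],[-0.0174,-0.037,-0.004],[-0.0174,-0.037,-0.004],[-0.0174,-0.037,-0.004],[-0.0174,-0.037,-0.004],[0,0,0]],"twist":[0,0,0,0,0,0,0,0]}' 0
python3 -m crank '{"slide":[[0,0,0],[0,0,0],[0,0,0]],"twist":[-0.117,-0.117,0]}'
python3 look.py w7
```

```text
29 (np.float64(264.01716776940043), np.float64(241.71325737996608))
20 (np.float64(273.2964529205482), np.float64(242.82810278641162))
10 (np.float64(284.75069147624737), np.float64(243.61588310692832))
0 (np.float64(296.91054168910637), np.float64(243.87889016777476))
time: 10.9
tool_pos: [486.4, -11.4, 207.4]
tcp_rot: [-179.9, 0.1, -5.2]
ft_force: [0.1, 0.0, 0.6]
finger_gap: 85.8
time: 11.2
tool_pos: [487.6, -15.5, 207.0]
tcp_rot: [-180.0, 0.1, 8.1]
ft_force: [0.3, -0.2, 0.1]
finger_gap: 86.0
11.2 [487.6 -15.5 207. ] [-1.7996e+02  1.1000e-01  8.1000e+00] [ -7.9  -9.3 104.4   0.   85.   74. ] F [ 0.26 -0.16  0.05] M [-0.016 -0.009  0.063] 86.0
```

View pics/w7.png

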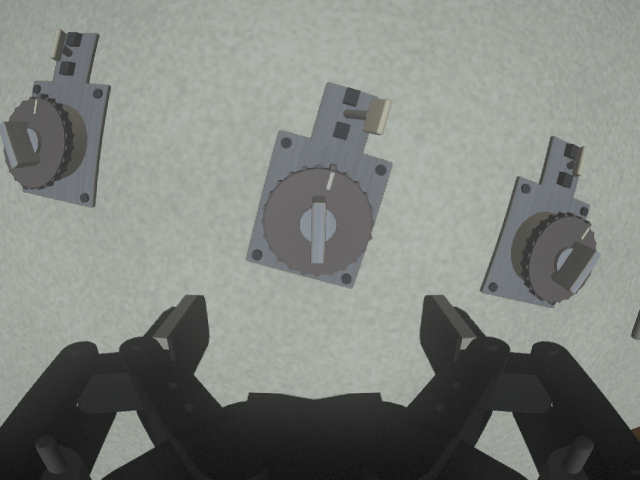

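The flag matches the fully flipped 29° prediction (264,242). In this view the middle canister is at (318,220) with its blade nearly vertical. Measuring it.

```bash
python3 meas.py w7 318 222
python3 - <<'E'
import pickle
from h import *
s,t,a=pickle.load(open("pics/w7.pkl","rb"))
B=np.array([onz(s,u,v,8,t,a)[:2] for u,v in [(286,143),(380,170),(258,255),(347,279)]])
d=(B[0]+B[1]-B[2]-B[3])/2
print("centre",B.mean(0),"len",np.hypot(*d),"yaw",np.degrees(np.arctan2(d[1],d[0])))
E
```

```text
cap 492.05072021484375 -18.08268928527832 47.41929244995117
110 1218.0 blade 490.6 -18.4 size 44.3 25.7 yaw 8.1
120 1190.5 blade 490.9 -18.0 size 43.5 25.0 yaw 8.2
130 609.0 blade 491.0 -18.5 size 43.7 8.3 yaw 6.5
140 501.0 blade 491.1 -18.5 size 43.6 7.2 yaw 6.7
150 1.5 blade 471.9 -22.6 size 3.1 1.5 yaw 8.4
centre [489.7861029  -18.99704989] len 110.2101053715526 yaw -6.930787562888944
```

```bash
sleep 1
```

```text
(no output)
```

View pics/w7_z.png

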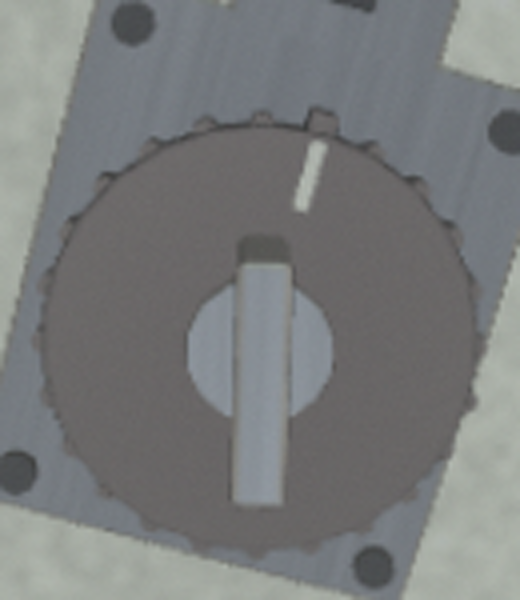

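```bash
python3 -m crank '{"slide":[[0.003,0.0034,0.03],[0,0,0.03],[0,0,0.03],[0,0,0],[0,0,0]],"twist":[0.025,0,0,0,0]}' >/dev/null; python3 st.py
```

```text
11.75 [491.  -18.5 118. ] [-1.7997e+02  1.1000e-01  6.4200e+00] [ -8.1  -4.5 109.6   0.   75.1  75.4] F [-0.22  0.62 -0.17] M [-0.051 -0.005 -0.007] 85.3
```

```bash
python3 -m crank '{"slide":[[0,0,0.027],[0,0,0.027],[0,0,0],[0,0,0]],"twist":[0,0,0,0]}' >/dev/null; python3 st.py
python3 -m crank '{"slide":[[0,0,0],[0,0,0],[0,0,0],[0,0,0],[0,0,0],[0,0,0],[0,0,0],[0,0,0]],"twist":[0,0,0,0,0,0,0,0]}' 1 60 >/dev/null; python3 st.py
python3 -m crank '{"slide":[[0,0,0],[0,0,0],[0,0,0]],"twist":[0.035,0.035,0]}' >/dev/null; python3 st.py
python3 -m crank '{"slide":[[0,0,0],[0,0,0]],"twist":[0.035,0]}' >/dev/null; python3 st.py
python3 -m crank '{"slide":[[0,0,0],[0,0,0]],"twist":[0.035,0]}' >/dev/null; python3 st.py
```

```text
12.15 [492.3 -18.5  66. ] [ 1.7999e+02 -6.0000e-02  6.5100e+00] [ -8.1  -0.7 111.8   0.   68.9  75.4] F [0.95 0.36 0.53] M [-0.052  0.01  -0.051] 85.1
12.95 [491.6 -17.9  64.7] [-1.7996e+02 -1.0000e-02  6.5600e+00] [ -8.1  -0.7 111.9   0.   68.8  75.3] F [-1.39  4.04  6.16] M [ 0.557  0.378 -0.057] 8.9
13.25 [491.6 -18.   64.7] [-1.7997e+02 -1.0000e-02  2.4800e+00] [ -8.1  -0.7 111.9   0.   68.8  79.4] F [-2.48  2.37  5.54] M [ 0.48   0.382 -0.047] 9.1
13.45 [491.6 -18.   64.7] [-1.7998e+02 -1.0000e-02  4.8000e-01] [ -8.1  -0.7 111.9   0.   68.8  81.4] F [-1.71  3.6   5.81] M [ 0.421  0.39  -0.105] 9.0
13.65 [491.6 -18.1  64.7] [-1.7999e+02 -1.0000e-02 -1.5300e+00] [ -8.1  -0.7 111.9   0.   68.8  83.4] F [-1.87  2.64  5.91] M [ 0.394  0.382 -0.029] 8.8
```

```bash
python3 -m crank '{"slide":[[0,0,0],[0,0,0]],"twist":[0.035,0]}' >/dev/null; python3 st.py
python3 -m crank '{"slide":[[0,0,0],[0,0,0]],"twist":[0.035,0]}' >/dev/null; python3 st.py
python3 -m crank '{"slide":[[0,0,0],[0,0,0]],"twist":[0.035,0]}' >/dev/null; python3 st.py
```

```text
13.85 [491.6 -18.2  64.7] [-1.7999e+02 -1.0000e-02 -3.5400e+00] [ -8.1  -0.7 111.9   0.   68.8  85.4] F [-2.67  1.8   4.58] M [0.266 0.358 0.006] 8.8
14.05 [491.6 -18.2  64.7] [-180.     -0.     -5.54] [ -8.1  -0.7 111.9   0.   68.8  87.4] F [-2.36  1.06  6.31] M [ 0.254  0.389 -0.021] 9.3
14.25 [491.6 -18.3  64.7] [180.    -0.    -7.55] [ -8.1  -0.7 111.9  -0.   68.8  89.4] F [-2.46  1.51  5.63] M [ 0.277  0.471 -0.006] 9.1
```

```bash
python3 -m crank '{"slide":[[0,0,0],[0,0,0]],"twist":[0.035,0]}' >/dev/null; python3 st.py
python3 -m crank '{"slide":[[0,0,0],[0,0,0]],"twist":[0.035,0]}' >/dev/null; python3 st.py
python3 -m crank '{"slide":[[0,0,0],[0,0,0]],"twist":[0.035,0]}' >/dev/null; python3 st.py
```

```text
14.45 [491.6 -18.4  64.7] [179.99  -0.    -9.55] [ -8.1  -0.7 111.9  -0.   68.8  91.4] F [-2.76  1.43  5.47] M [ 0.17   0.444 -0.069] 8.7
14.65 [491.6 -18.4  64.7] [ 1.7999e+02 -1.0000e-02 -1.1560e+01] [ -8.1  -0.7 111.9  -0.   68.8  93.5] F [-2.26  0.86  5.64] M [0.099 0.421 0.013] 8.9
14.85 [491.6 -18.5  64.7] [ 1.7998e+02 -1.0000e-02 -1.3560e+01] [ -8.1  -0.7 111.9  -0.   68.8  95.5] F [-2.47  1.64  5.64] M [ 0.103  0.421 -0.017] 9.2
```

```bash
python3 -m crank '{"slide":[[0,0,0],[0,0,0]],"twist":[0.035,0]}' >/dev/null; python3 st.py
python3 -m crank '{"slide":[[0,0,0],[0,0,0]],"twist":[0.035,0]}' >/dev/null; python3 st.py
python3 -m crank '{"slide":[[0,0,0],[0,0,0]],"twist":[0.035,0]}' >/dev/null; python3 st.py
```

```text
15.05 [491.5 -18.5  64.7] [179.98  -0.   -15.57] [ -8.1  -0.7 111.9  -0.   68.8  97.5] F [-2.61 -0.25  5.81] M [0.003 0.543 0.005] 8.8
15.25 [491.5 -18.6  64.7] [179.97  -0.   -17.57] [ -8.1  -0.7 111.9  -0.   68.8  99.5] F [-2.16 -0.    6.04] M [-0.092  0.51  -0.035] 8.7
15.45 [491.5 -18.6  64.7] [179.96  -0.   -19.56] [ -8.1  -0.7 111.9  -0.   68.8 101.5] F [-2.6  -0.01  5.76] M [-0.081  0.593  0.224] 8.6
```

It starts to bite at about 25° (0.22 N m). From here I'll go in smaller steps.

```bash
python3 -m crank '{"slide":[[0,0,0],[0,0,0]],"twist":[0.02,0]}' >/dev/null; python3 st.py
python3 -m crank '{"slide":[[0,0,0],[0,0,0]],"twist":[0.02,0]}' >/dev/null; python3 st.py
python3 -m crank '{"slide":[[0,0,0],[0,0,0]],"twist":[0.02,0]}' >/dev/null; python3 st.py
```

```text
15.65 [491.5 -18.7  64.7] [ 1.7996e+02 -1.0000e-02 -2.0660e+01] [ -8.1  -0.7 111.9  -0.   68.8 102.6] F [-3.57 -0.5   7.39] M [-0.134  0.576  0.346] 8.9
15.85 [491.5 -18.7  64.7] [ 1.7995e+02 -1.0000e-02 -2.1810e+01] [-8.100e+00 -7.000e-01  1.119e+02 -1.000e-01  6.880e+01  1.037e+02] F [-3.38 -0.2   6.11] M [-0.128  0.567  0.427] 9.1
16.05 [491.4 -18.7  64.7] [ 1.7995e+02 -1.0000e-02 -2.2950e+01] [-8.100e+00 -7.000e-01  1.119e+02 -1.000e-01  6.880e+01  1.049e+02] F [-3.88 -0.54  5.87] M [-0.176  0.598  0.518] 9.3
```

```bash
python3 -m crank '{"slide":[[0,0,0],[0,0,0]],"twist":[0.02,0]}' >/dev/null; python3 st.py
python3 -m crank '{"slide":[[0,0,0],[0,0,0]],"twist":[0.02,0]}' >/dev/null; python3 st.py
```

```text
16.25 [491.4 -18.8  64.7] [ 1.7994e+02 -1.0000e-02 -2.4090e+01] [-8.100e+00 -7.000e-01  1.119e+02 -1.000e-01  6.880e+01  1.060e+02] F [-3.67 -1.46  4.87] M [-0.148  0.578  0.535] 8.9
16.45 [491.4 -18.8  64.7] [ 1.7994e+02 -1.0000e-02 -2.5230e+01] [-8.100e+00 -7.000e-01  1.119e+02 -1.000e-01  6.880e+01  1.071e+02] F [-3.06 -0.09  5.96] M [-0.22   0.614  0.555] 9.4
```

```bash
python3 -m crank '{"slide":[[0,0,0],[0,0,0]],"twist":[0.02,0]}' >/dev/null; python3 st.py
python3 -m crank '{"slide":[[0,0,0],[0,0,0]],"twist":[0.01,0]}' >/dev/null; python3 st.py;  python3 look.py w8
```

```text
16.65 [491.4 -18.8  64.7] [ 1.7993e+02 -1.0000e-02 -2.6370e+01] [-8.100e+00 -7.000e-01  1.119e+02 -1.000e-01  6.880e+01  1.083e+02] F [-3.37 -0.39  6.04] M [-0.207  0.629  0.645] 9.1
16.85 [491.4 -18.8  64.7] [ 1.7993e+02 -1.0000e-02 -2.6920e+01] [-8.100e+00 -7.000e-01  1.119e+02 -1.000e-01  6.880e+01  1.088e+02] F [-2.76 -1.84  6.25] M [-0.216  0.629  0.68 ] 9.1
16.85 [491.4 -18.8  64.7] [ 1.7993e+02 -1.0000e-02 -2.6920e+01] [-8.100e+00 -7.000e-01  1.119e+02 -1.000e-01  6.880e+01  1.088e+02] F [-2.76 -1.84  6.25] M [-0.216  0.629  0.68 ] 9.1
```

View pics/w8.png

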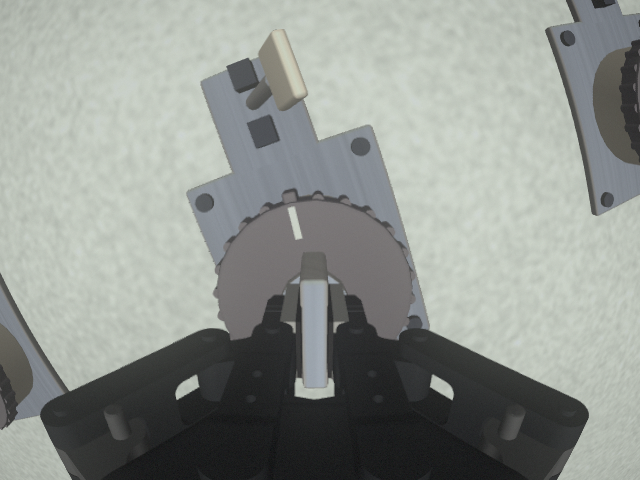

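Loaded to about 0.7 N m with stiff creep, so this cap is sound. I'll release, lift and check its lug against the foot.

```bash
python3 -m crank '{"slide":[[0,0,0],[0,0,0],[0,0,0],[0,0,0],[0,0,-0.04],[0,0,-0.05],[0,0,-0.05],[0,0,0]],"twist":[0,0,0,0,0,0,0,0]}' 0
python3 look.py w9; python3 meas.py w9 316 225
```

```text
time: 17.7
tool_pos: [495.9, -18.9, 212.9]
tcp_rot: [-179.8, -0.7, -27.0]
ft_force: [1.7, -0.1, 0.1]
finger_gap: 85.2
17.7 [495.9 -18.9 212.9] [-179.75   -0.73  -26.97] [ -8.1  -9.1 103.6   0.   84.7 108.9] F [ 1.7  -0.12  0.12] M [-0.049 -0.065 -0.014] 85.2
cap 491.81158447265625 -18.750091552734375 47.628875732421875
110 1075.0 blade 494.2 -18.4 size 38.3 26.5 yaw -50.0
120 1038.0 blade 492.7 -21.1 size 38.5 25.7 yaw -1.5
130 717.0 blade 490.9 -23.2 size 40.3 16.2 yaw -27.0
140 452.5 blade 492.4 -19.5 size 39.5 7.6 yaw -25.7
150 4.5 blade 478.7 -15.0 size 6.2 0.7 yaw -26.6
```

```bash
sleep 1
```

```text
(no output)
```

View pics/w9.png

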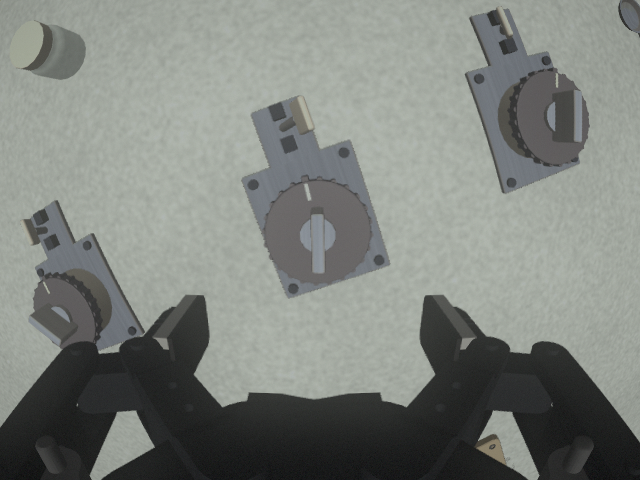

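View pics/w9_z.png

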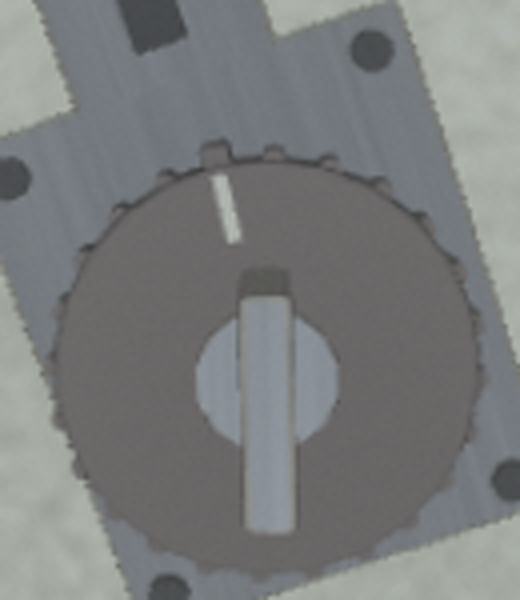

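```bash
python3 - <<'E'
import pickle
from h import *
for n,P,o in (("w7",[(317,145),(301,208)],(253,137)),("w9",[(220,178),(235,240)],(251,140))):
    s,t,a=pickle.load(open(f"pics/{n}.pkl","rb"))
    Q=[onz(s,o[0]+x/4,o[1]+y/4,55,t,a)[:2] for x,y in P]; d=Q[0]-Q[1]
    print(n,"mark yaw",np.degrees(np.arctan2(d[1],d[0])))
s,t,a=pickle.load(open("pics/w9.pkl","rb"))
B=np.array([onz(s,u,v,8,t,a)[:2] for u,v in [(253,184),(344,153),(293,288),(379,260)]])
d=(B[0]+B[1]-B[2]-B[3])/2; print("centre",B.mean(0),"yaw",np.degrees(np.arctan2(d[1],d[0])))
s,t,a=pickle.load(open("pics/w7.pkl","rb"))
print("left",onz(s,40,143,55,t,a),onz(s,20,146,91,t,a)) 
E
python3 st.py
```

```text
w7 mark yaw -5.625490331475602
w9 mark yaw -13.59966155543004
centre [489.89963202 -18.46197041] yaw -7.591559085826551
left [534.2392662  255.40350947  55.        ] [533.38232357 249.06526495  91.        ]
17.75 [494.4 -18.7 209.1] [-179.83   -0.48  -26.96] [ -8.1  -8.9 103.8   0.   84.6 108.9] F [-0.89 -0.28 -0.46] M [-0.045  0.032  0.055] 85.4
```

The cap turned about 6.5–8° clockwise and its foot reads the same as before, which fits the 0.7 N m load. On to the left canister.

```bash
python3 -m crank '{"slide":[[-0.0116,-0.0337,0],[-0.0116,-0.0337,0],[-0.0116,-0.0337,0],[-0.0116,-0.0337,0],[-0.0116,-0.0337,0],[-0.0116,-0.0337,0],[-0.0116,-0.0337,0],[-0.0116,-0.0337,0]],"twist":[0,0,0,0,0,0,0,0]}' 
python3 -m crank '{"slide":[[0,0,0],[0,0,0],[0,0,0],[0,0,0],[0,0,0],[0,0,0],[0,0,0],[0,0,0]],"twist":[-0.135,-0.135,-0.135,-0.135,-0.135,-0.135,-0.135,-0.135]}' 
python3 -m crank '{"slide":[[0,0,0],[0,0,0]],"twist":[0,0]}' >/dev/null
python3 look.py w10
```

```text
time: 18.55
tool_pos: [530.3, 265.3, 202.4]
tcp_rot: [179.9, 0.1, -27.0]
ft_force: [0.9, 0.9, 0.4]
finger_gap: 85.1
time: 19.35
tool_pos: [530.3, 263.8, 202.3]
tcp_rot: [-180.0, 0.1, 35.2]
ft_force: [0.4, -0.4, 1.1]
finger_gap: 85.2
19.55 [530.6 263.9 203.1] [-1.7998e+02  1.0000e-01  3.4680e+01] [21.5  7.2 88.5 -0.  84.4 76.8] F [-0.56  0.15 -0.09] M [ 0.035 -0.021 -0.002] 85.4
```

View pics/w10.png

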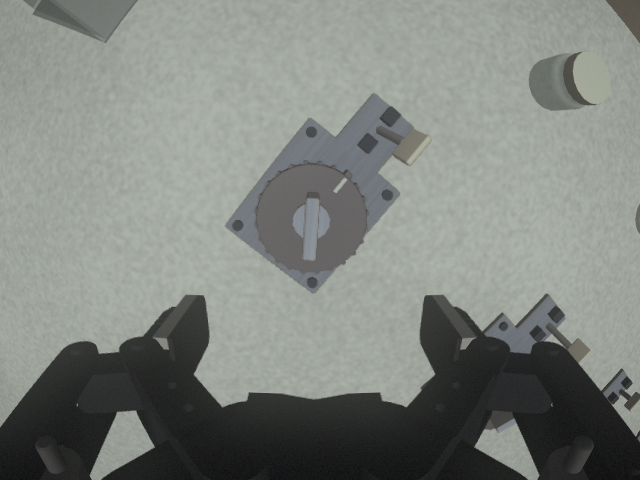

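The left canister is centred near (311,218) with its blade almost along the tool x axis.

```bash
python3 meas.py w10 312 222
python3 - <<'E'
import pickle
from h import *
s,t,a=pickle.load(open("pics/w10.pkl","rb"))
B=np.array([onz(s,u,v,8,t,a)[:2] for u,v in [(311,132),(387,195),(238,225),(312,282)]])
d=(B[0]+B[1]-B[2]-B[3])/2
print("centre",B.mean(0),"len",np.hypot(*d),"yaw",np.degrees(np.arctan2(d[1],d[0])))
E
```

```text
cap 535.8016357421875 269.5744323730469 47.15693283081055
110 1268.5 blade 536.3 267.7 size 43.2 26.5 yaw 51.5
120 1161.5 blade 535.1 268.8 size 44.1 25.2 yaw 34.0
130 628.0 blade 534.7 268.7 size 43.8 8.1 yaw 31.1
140 458.5 blade 534.7 268.4 size 42.9 7.2 yaw 30.5
150 0.0 blade 567.8 270.8 size 1.0 0.0 yaw 79.9
centre [534.22465988 268.22941542] len 109.86784496502563 yaw -4.3204480782201955
```

```bash
sleep 1
```

```text
(no output)
```

View pics/w10_z.png

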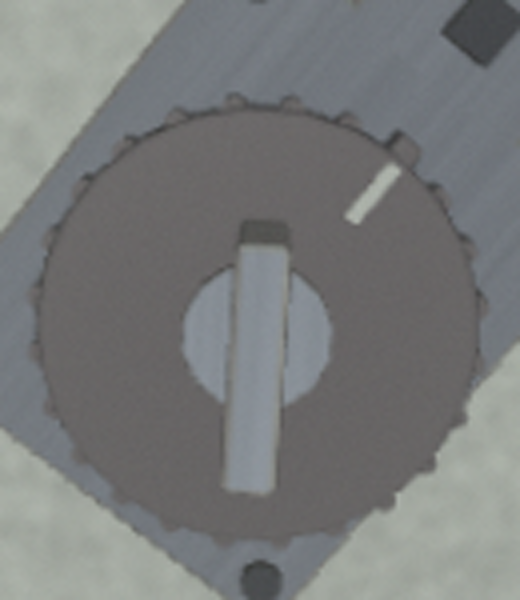

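```bash
python3 -m crank '{"slide":[[0,0,0],[0.0062,-0.002,0.03],[0,0,0.03],[0,0,0.025],[0,0,0],[0,0,0]],"twist":[0.063,0,0,0,0,0]}' >/dev/null; python3 st.py
```

```text
20.2 [535.  268.8 119.2] [-1.7999e+02  7.0000e-02  3.1220e+01] [21.8 11.8 92.4  0.  75.9 80.6] F [ 0.92 -0.15  0.68] M [ 0.017 -0.027 -0.063] 85.3
```

```bash
python3 -m crank '{"slide":[[0,0,0.028],[0,0,0.027],[0,0,0],[0,0,0]],"twist":[0,0,0,0]}' >/dev/null; python3 st.py
python3 -m crank '{"slide":[[0,0,0],[0,0,0],[0,0,0],[0,0,0],[0,0,0],[0,0,0],[0,0,0],[0,0,0]],"twist":[0,0,0,0,0,0,0,0]}' 1 60 >/dev/null; python3 st.py
python3 -m crank '{"slide":[[0,0,0],[0,0,0]],"twist":[0.035,0]}' >/dev/null; python3 st.py
python3 -m crank '{"slide":[[0,0,0],[0,0,0]],"twist":[0.035,0]}' >/dev/null; python3 st.py
python3 -m crank '{"slide":[[0,0,0],[0,0,0]],"twist":[0.035,0]}' >/dev/null; python3 st.py
```

```text
20.6 [536.  269.3  66. ] [ 1.7999e+02 -7.0000e-02  3.1270e+01] [21.8 15.2 94.4  0.  70.3 80.5] F [0.41 0.08 0.09] M [0.048 0.001 0.044] 85.4
21.4 [535.  269.7  64.7] [-1.7994e+02 -2.0000e-02  3.1320e+01] [21.8 15.2 94.5  0.1 70.3 80.5] F [-4.22  3.79  5.55] M [ 0.582  0.692 -0.087] 9.2
21.6 [535.1 269.7  64.8] [-1.7995e+02 -1.0000e-02  2.9250e+01] [21.8 15.2 94.5  0.1 70.3 82.5] F [-4.72  3.66  5.27] M [ 0.517  0.651 -0.037] 8.6
21.8 [535.1 269.6  64.7] [-1.7995e+02 -1.0000e-02  2.7240e+01] [21.8 15.2 94.5  0.1 70.3 84.5] F [-3.46  1.7   5.13] M [ 0.426  0.701 -0.092] 8.7
22.0 [535.1 269.6  64.8] [-1.7996e+02 -1.0000e-02  2.5240e+01] [21.8 15.2 94.5  0.  70.3 86.6] F [-3.18  2.22  5.33] M [ 0.411  0.634 -0.003] 9.0
```

```bash
python3 -m crank '{"slide":[[0,0,0],[0,0,0]],"twist":[0.035,0]}' >/dev/null; python3 st.py
python3 -m crank '{"slide":[[0,0,0],[0,0,0]],"twist":[0.035,0]}' >/dev/null; python3 st.py
python3 -m crank '{"slide":[[0,0,0],[0,0,0]],"twist":[0.035,0]}' >/dev/null; python3 st.py
```

```text
22.2 [535.1 269.5  64.8] [-1.7996e+02 -1.0000e-02  2.3230e+01] [21.8 15.2 94.5  0.  70.3 88.6] F [-3.32  3.03  4.54] M [ 0.37   0.637 -0.056] 8.7
22.4 [535.1 269.5  64.8] [-179.96   -0.     21.23] [21.8 15.2 94.5  0.  70.3 90.6] F [-3.55  2.73  5.45] M [ 0.323  0.625 -0.03 ] 9.0
22.6 [535.1 269.4  64.7] [-179.97    0.     19.22] [21.8 15.2 94.5  0.  70.3 92.6] F [-4.18  2.66  5.64] M [ 0.227  0.627 -0.03 ] 9.1
```

```bash
python3 -m crank '{"slide":[[0,0,0],[0,0,0]],"twist":[0.035,0]}' >/dev/null; python3 st.py
python3 -m crank '{"slide":[[0,0,0],[0,0,0]],"twist":[0.035,0]}' >/dev/null; python3 st.py
python3 -m crank '{"slide":[[0,0,0],[0,0,0]],"twist":[0.035,0]}' >/dev/null; python3 st.py
```

```text
22.8 [535.1 269.4  64.7] [-179.97    0.     17.21] [21.8 15.2 94.5  0.  70.3 94.6] F [-3.45  1.65  6.19] M [0.262 0.66  0.006] 8.9
23.0 [535.2 269.3  64.8] [-179.98   -0.     15.21] [21.8 15.2 94.5  0.  70.3 96.6] F [-4.01  2.51  4.82] M [ 0.232  0.643 -0.024] 8.8
23.2 [535.2 269.3  64.8] [-179.98    0.     13.2 ] [21.8 15.2 94.5  0.  70.3 98.6] F [-4.32  1.81  5.99] M [ 0.192  0.669 -0.008] 9.1
```

```bash
python3 -m crank '{"slide":[[0,0,0],[0,0,0]],"twist":[0.035,0]}' >/dev/null; python3 st.py
python3 -m crank '{"slide":[[0,0,0],[0,0,0]],"twist":[0.035,0]}' >/dev/null; python3 st.py
python3 -m crank '{"slide":[[0,0,0],[0,0,0]],"twist":[0.035,0]}' >/dev/null; python3 st.py
```

```text
23.4 [535.2 269.2  64.8] [-179.99    0.     11.2 ] [ 21.8  15.2  94.5   0.   70.3 100.6] F [-4.13  1.31  5.33] M [0.173 0.613 0.031] 8.7
23.6 [535.2 269.2  64.8] [-1.80e+02  1.00e-02  9.22e+00] [ 21.8  15.2  94.5   0.   70.3 102.6] F [-3.86  0.81  5.15] M [0.181 0.632 0.241] 9.0
23.8 [535.2 269.1  64.8] [180.     0.     7.22] [ 21.8  15.2  94.5  -0.   70.3 104.6] F [-3.    1.2   6.05] M [0.04  0.656 0.401] 8.7
```

```bash
python3 -m crank '{"slide":[[0,0,0],[0,0,0]],"twist":[0.02,0]}' >/dev/null; python3 st.py
python3 -m crank '{"slide":[[0,0,0],[0,0,0]],"twist":[0.02,0]}' >/dev/null; python3 st.py
python3 -m crank '{"slide":[[0,0,0],[0,0,0]],"twist":[0.02,0]}' >/dev/null; python3 st.py
```

```text
24.0 [535.2 269.1  64.7] [1.7999e+02 1.0000e-02 6.1100e+00] [ 21.8  15.2  94.5  -0.   70.3 105.7] F [-3.77  0.93  5.69] M [0.06  0.654 0.444] 8.9
24.2 [535.2 269.1  64.8] [1.7999e+02 1.0000e-02 4.9600e+00] [ 21.8  15.2  94.5  -0.   70.3 106.8] F [-3.71  0.24  6.  ] M [0.05  0.64  0.533] 9.1
24.4 [535.2 269.1  64.8] [1.7999e+02 1.0000e-02 3.8300e+00] [ 21.8  15.2  94.5  -0.   70.3 108. ] F [-3.96  0.27  6.26] M [0.018 0.71  0.546] 8.7
```

```bash
python3 -m crank '{"slide":[[0,0,0],[0,0,0]],"twist":[0.02,0]}' >/dev/null; python3 st.py
python3 -m crank '{"slide":[[0,0,0],[0,0,0]],"twist":[0.015,0]}' >/dev/null; python3 st.py
```

```text
24.6 [535.2 269.   64.8] [1.7998e+02 1.0000e-02 2.6800e+00] [ 21.8  15.2  94.5  -0.   70.3 109.1] F [-3.08  0.53  6.29] M [-0.019  0.69   0.615] 8.9
24.8 [535.2 269.   64.8] [1.7998e+02 1.0000e-02 1.8400e+00] [ 21.8  15.2  94.5  -0.   70.3 110. ] F [-3.8   0.3   6.17] M [-0.035  0.623  0.715] 9.0
```

Reached 0.7 N m with stiff creep, so this one is sound too. I'll release, lift and look.

```bash
python3 -m crank '{"slide":[[0,0,0],[0,0,0],[0,0,0],[0,0,0],[0,0,-0.04],[0,0,-0.05],[0,0,-0.05],[0,0,0]],"twist":[0,0,0,0,0,0,0,0]}' 0
python3 -m crank '{"slide":[[0,0,0],[0,0,0]],"twist":[0,0]}' >/dev/null
python3 look.py w11
python3 - <<'E'
from bench import viewer
import cv2
im=viewer.snapshot("top")["img"][:,:,::-1]
cv2.imwrite("pics/top2.png",cv2.resize(im[160:330,130:490],None,fx=2.2,fy=2.2,interpolation=cv2.INTER_CUBIC))
E
```

```text
time: 25.6
tool_pos: [539.6, 270.7, 214.1]
tcp_rot: [-179.7, -0.8, 1.8]
ft_force: [-0.0, 1.3, 0.9]
finger_gap: 85.5
25.8 [534.6 268.6 202.8] [1.7996e+02 1.1000e-01 1.7900e+00] [ 21.8   8.1  87.5  -0.   84.5 110. ] F [-0.2   0.    0.26] M [ 0.015  0.026 -0.025] 85.5
```

View pics/w11.png

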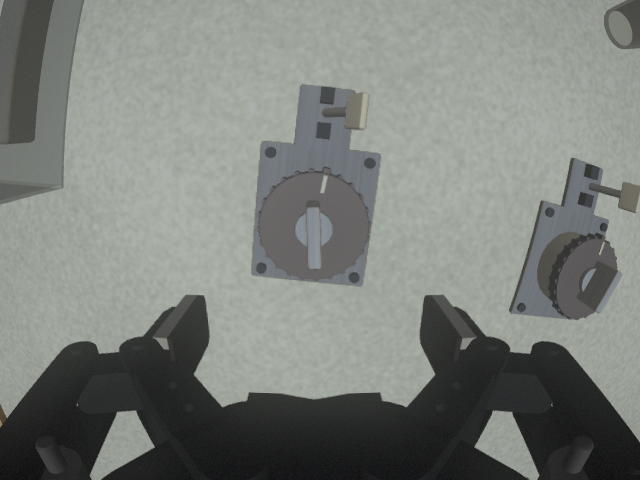

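View pics/top2.png

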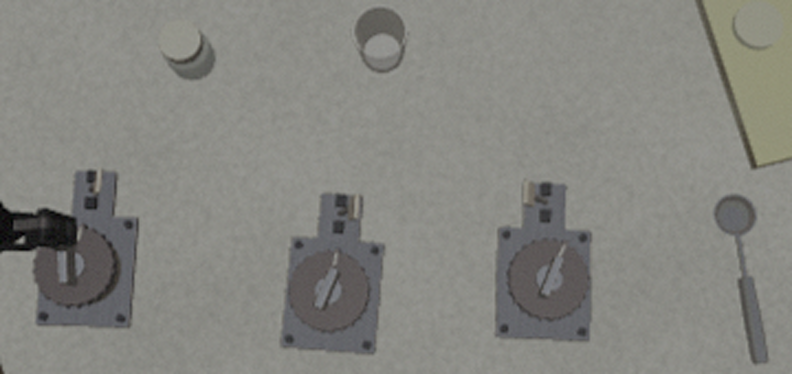

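The top view shows the right flag tipped to the left (+y), the other two still leaning right, and the bystanders in place. One more check, of the left lug's angle.

```bash
python3 - <<'E'
import pickle
from h import *
for n,u0,v0,r in (("w10",340,185,14),("w11",324,183,13)):
    s,t,a=pickle.load(open(f"pics/{n}.pkl","rb")); g=s["img"].astype(int)
    m=np.zeros(g.shape[:2],bool); m[v0-r:v0+r,u0-r:u0+r]=1
    m&=(g.mean(2)>135)&(g[...,0]>g[...,2]-4)
    vs,us=np.nonzero(m); P=np.array([onz(s,u,v,55,t,a)[:2] for u,v in zip(us,vs)],np.float32)
    d=cv2.fitLine(P,cv2.DIST_HUBER,0,.01,.01).ravel(); c=P.mean(0)-[535.2,269.3]
    print(n,len(P),"line",np.degrees(np.arctan(d[1]/d[0])),"radial",np.degrees(np.arctan2(c[1],c[0])))
E
```

```text
w10 66 line -4.9537697 radial -5.5563885154273995
w11 75 line -11.279914 radial -12.106165382232296
```

The left cap turned about 6.4° clockwise. The robot is clear of everything, so I'm handing in.

```bash
python3 -c "
from bench import hand_in; print(hand_in())"
```

```text
the job is handed in; nothing more can be done
None
```

I checked all three canisters and flagged the loose one, the right-hand canister near (490,-266). I handed in shortly after 25.9 s on the robot's clock, with the gripper open and clear above the left canister.

| Canister | Torque reached | Cap turn (clockwise) | Verdict | Flag |
|---|---|---|---|---|
| Right | under about 0.06 N m throughout | about 22° | Loose | Flipped over |
| Middle | about 0.68 N m, bit after about 25° of slack | about 6.5–8° | Sound | Left as it was |
| Left | about 0.71 N m, bit after about 21° of slack | about 6.4° | Sound | Left as it was |

- **Right flag:** the tab sits within 2 pixels of where a full 29° lean to +y should appear. The push met the stop at about 21 N.
- **Surroundings:** in the last top view the jar, beaker and scoop look unmoved and the other two flags still lean to their start side. I judged both by eye there, without measuring.
- **Disagreements:** the top and side views differed by up to 8 mm on the canister axes at first, so I used the wrist camera instead. The two ways of measuring the middle cap's turn differ by about 1.5°, both well under 12°. The torque readings carry noise of about ±0.05 N m.

No check failed.

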